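# Hang the slide rack on the retort ring by its snap hook

### The arm

A 7-joint arm with a two-finger parallel gripper is mounted at the origin on the work surface. World frame = base frame: x ahead of the robot, y to its left, z up, the work surface at z = 0. Lengths are in m, angles in degrees, forces in N, time in s.
With the tool pointing down it reaches from about 0.425 to 0.875 m from the base axis. Payload 4.7 kg.
Tool frame: the origin (TCP) lies between the finger pads; the fingertips stand 11 mm ahead of it and the grasp point (between the pads) lies 8 mm behind it (env.tcp_to_tips is the distance from the TCP to the fingertips, in m); z points along the fingers, y is the line along which they close (so a half turn about z gives the same grasp; the last joint's range is limited). The gripper opens to 87 mm and grips with 3 to 60 N. Pads are 19 mm wide; open, the fingers measure 117 mm over their backs; the gripper's body (75 mm by 190 mm) begins 51 mm behind the grasp point.
Start: joints at [0.808, 18.392, -4.016, 83.108, 1.295, 78.541, -3.26], TCP at [0.65, -0, 0.234] pointing down, gripper open.
Joint ranges: [-163.93, 163.93], [-17.29, 119.83], [-79.2, 71.16], [3.27, 140.29], [-89.18, 269.18], [5.43, 117.66], [-154.24, 154.24]. Speed limits (degrees/s): [147.25, 147.25, 180, 180, 180, 180, 180].

### API

Orientations are given as [roll, pitch, yaw] about the fixed x, y, z axes, in that order (R = Rz(yaw) Ry(pitch) Rx(roll)).
In Python, from cell import env, viewer gives the robot as it stands.
- The arm moves only by the tool step_arm, never from a script. Its arguments are lists of equal length, an entry for each row: "delta_pos": the shift along the tool's x, y, z in units of 0.2 m (1.0 is 0.2 m), a list of three; "rot": the turn, a rotation vector about the tool's x, y, z in units of 1.5 rad (1.0 is 1.5 rad), a list of three; "gripper": the gripper command: -1 is shut, 1 is fully open, values between are in proportion. A call has 1 to 20 rows; each row is the pose to reach, as a shift and turn from the pose commanded when the call began, along the tool's axes at that moment; what a row does not reach only later rows make up. A row lasts 1/8 s, in which the tool goes at most 62.5 mm and 10.7 degrees, less where a joint would pass 70% of its speed; a pose out of reach is approached as far as the arm can. A call with a number of a shift or a turn outside -1 to 1 is refused whole. A call with a gripper value outside its range is refused whole. The fingers move at their own pace and stop on an object; "squeeze" is the grip in N (left out, the last holds). Time passes only in rows, so rows that repeat a pose let the fingers close. It gives the time, the measured TCP pose, the force, the opening and the grip force at its end, in the units of the state.
- env.get_obs(): the state, without advancing time (a new reading comes with each control period).
- viewer.read_camera(name): name is "scene" or "side" or "wrist"; returns a dict with "img" (420x560x3 uint8, red, green, blue), "fx", "fy", "cx", "cy" (pixels), "pose" (4x4, takes a point from camera to world coordinates). Camera axes: x right, y down, z forward; pixel columns grow to the right and rows downward; lengths in m; the calibration is good to about 2 mm. A picture is of the moment at which its call begins. There is no depth.
- env.sign_off(): hands the job in; it is judged then, once.
The state is a dict: "time_s": time; "qpos": joint angles; "joint_velocities": joint speeds; "effort": joint torques, N m; "tool_pos": TCP position; "tool_rot": TCP orientation; "force": force on the tool from outside, world axes, zero at the start; "wrist_torque": the same for the moment, N m; "grip_width": finger opening in m; "grasp_force": force on a finger pad.
Only numpy, scipy, OpenCV 4.12 (cv2) and the standard library are available. Lean on these libraries where they do the work, as an engineer would, in place of code of your own. Each camera call takes 0.05 s, during which the arm holds its last target. There are 200 camera calls.

### The job

Hang the rack of glass slides up to dry: take it by the black grip of its snap hook, press the sprung gate against the near side of the stand's ring until the ring is inside the hook and the gate has sprung shut behind it, then lower the rack until it hangs from the ring and let go. Press only about as hard as the spring needs (some 8 N; never more than 25 N on the ring or stand), keep the rack upright so that no slide falls out, and leave the other things on the bench alone.

Things in the scene. Friction and masses are not known exactly. Their poses are not given: they have to be found in the camera images.
- rack: Steel wire basket of glass slides, 66 x 86 x 34 mm (x, y, z), about 0.3 kg, standing on the bench; a bail over it (79 mm high) carries a rigid snap hook of 8 mm bar, 159 mm high in all. Origin: centre of the underside, z up. The hook lies in the x-z plane: flat back on the -x side, gate on the +x side. Places below in mm in this frame
- grip (a point): centre of the black plastic grip on the hook's back, at (-20.5, 0, 112): 21 x 12 x 40 mm (x, y, z), pinched across its 12 mm (y) from above. The flat back inside it fills x -27.5 to -7.5, z 80 to 144. Axes as the rack
- seat (a point): where the centre of the ring's 8 mm bar lies when the rack hangs, in the top of the hook, at (0, 0, 146.5). The hook's top is a half circle round (0, 0, 141), bar centre radius 13.5; its outer top is 12 mm above this point
- nose (a point): rounded lower end of the hook's nose, at (13.5, 0, 131), rigid, 8 mm thick. The gate closes the side below it. The space inside the hook, back to gate, is 17 mm wide
- gate (a joint): angle of the sprung gate: 0 shut, opens inward to a hard stop at 0.50 rad. Pivot (13.5, 0, 90), tip at z 130, 7 mm thick, outer face x 17. Pushed near its tip it takes about 4 N to start, 7 N at the stop. The bar must meet it 31 to 36 mm above the pivot and press it nearly to the stop, till the bar's centre is at x 5 or less (4 at the stop); see pivot for the rest
- pivot (a point): the gate's pivot, at (13.5, 0, 90). The nearer to it the gate is pushed, the stiffer it is. With the ring's bar pressed in past the nose, lower the hook: the bar rides up off the gate's tip (centre above z 134), the gate springs shut under it, and the bar comes to rest in the top of the hook
- stand: fixed laboratory stand: grey base plate 200 x 130 x 10 mm with a steel drip tray (to 24 mm high), rod 12 mm thick and 310 mm high, and on it an aluminium boss head with wing screws that holds a steel retort ring. Origin: foot of the rod; the -x axis points to the ring, roughly towards the robot
- ring_mid (a point): nominal ring centre: 75 mm from the rod's axis along the stand's -x, 215 to 255 mm high (measured). Ring of 8 mm bar, 60 mm across bar centres. How its stem is clamped in the boss is NOT reported: up to 8 mm farther in or out, and cocked up or down, so that the near side (farthest from the rod) may be 10 mm above or below this. Feel for it (e.g. slide it up the gate to under the nose) or look
- trough: bystander: open glass staining trough, 84 x 102 x 62 mm; origin at the centre of its underside
- petri: bystander: stack of three petri dishes, 90 mm across, 51 mm high; origin at the centre of its underside
- tubes: bystander: white rack of capped sample tubes, 60 x 130 mm, 90 mm high; origin at the centre of its underside
- reagent: bystander: amber reagent bottle, 60 mm across, 130 mm high; origin at the centre of its underside

How it is judged (in metres and radians):
On the way, in this order (a step that is already met when the one before it is completed fails the run):
1. the rack is lifted off the bench (height (world z) of rack above 0.03 m), for 0.2 s.
2. the ring presses the gate well open (value of joint gate above 0.36 rad and contact force between rack and stand above 1.5 N), for 0.1 s.
3. the ring is inside the hook and the gate has sprung shut behind it (value of joint gate below 0.06 rad and horizontal distance between seat and ring_mid between 0.012 and 0.048 m), for 0.2 s.
At the end, for the whole second after the job is handed in: The rack hangs still (0.05 m/s) and upright (0.25 rad) from the ring, underside over 40 mm above the bench: the hook's seat 15 to 45 mm from the nominal ring centre seen from above and within 22 mm of its height, the stand carrying the rack, and the gate shut (0.06 rad) (value of joint gate below 0.06 rad and horizontal distance between seat and ring_mid between 0.015 and 0.045 m and z of seat in the frame of ring_mid between -0.022 and 0.022 m and contact force between rack and stand above 1.2 N and height (world z) of rack above 0.04 m and angle between rack's own z axis and vertical below 0.25 rad and linear speed of rack below 0.05 m/s); the robot touches nothing.
It fails at once if the rack pressed on the ring or the stand with more than 25 N (contact force between rack and stand above 25 N).
It fails at once if the rack tilted by more than 0.5 rad (angle between rack's own z axis and vertical above 0.5 rad).
It fails at once if a bystander moved by more than 15 mm (distance of any of trough, petri, tubes, reagent from where it was at the start of the episode above 0.015 m).
It also fails if it takes over 61 s, if anything falls off the work surface, if the arm or the gripper's body presses on something with over 40 N, if the wrist force passes 120 N, or if a joint passes its speed limit or range.

## Working session

There is one attempt and no reset: what is moved stays moved. The work goes in short steps, Python scripts to look and compute and a tool call to move; the robot and the scene stay as the last step left them, time stands still between calls to the robot, and variables do not carry over. Pictures are saved under pics/ and viewed, at most 10 in all, crops included, and the job is handed in when it is done.

Besides the shell and the picture viewer there is one more tool, called after "Emit:" by a JSON object that holds its "fn" and its "kwargs". step_arm: Moves the arm, as the interface text tells. Shifts and turns lie within -1 to 1; 1 stands for 0.2 m of shift or 1.5 rad of turn. Its arguments: {"type":"object","properties":{"delta_pos":{"type":"array"},"rot":{"type":"array"},"gripper":{"type":"array"},"squeeze":{"type":"number"}},"required":["delta_pos","rot","gripper"]}

```bash
mkdir -p pics; ls
python3 - <<'E'
from cell import env, viewer
import cv2,numpy as np
for n in ["scene","side","wrist"]:
    c=viewer.read_camera(n); cv2.imwrite(f"pics/{n}0.png",c["img"][:,:,::-1])
    print(n,c["fx"],c["fy"],c["cx"],c["cy"]);print(np.round(c["pose"],4).tolist())
o=env.get_obs();print(o)
E
```

```text
pics
scene 395.0649224020414 395.0649224020414 283.266988356773 215.4354367233616
[[-0.8265, 0.4759, -0.3009, 0.8324], [0.563, 0.6986, -0.4415, 0.4593], [0.0001, -0.5343, -0.8453, 0.9459], [0.0, 0.0, 0.0, 1.0]]
side 392.60103944715706 392.60103944715706 276.6242959252454 207.97271547339102
[[-0.8167, -0.4157, 0.4003, 0.1854], [-0.577, 0.5988, -0.5554, 0.5855], [-0.0088, -0.6846, -0.7289, 0.8494], [0.0, 0.0, 0.0, 1.0]]
wrist 362.14343201943166 362.14343201943166 280.75939799414994 206.61121988791538
[[1.0, 0.0004, -0.0023, 0.6502], [-0.0003, -0.9559, -0.2936, 0.0815], [-0.0023, 0.2936, -0.9559, 0.3835], [0.0, 0.0, 0.0, 1.0]]
{'time_s': 0.15, 'qpos': array([ 0.80952893, 18.42999045, -4.01501976, 83.1577384 ,  1.29504879,
       78.54113809, -3.26144835]), 'joint_velocities': array([-0.00499773, -0.14059934, -0.00479994, -0.12083442, -0.08246985,
        0.03126144,  0.01461509]), 'effort': array([ 2.16972071e-04, -4.91794288e+01, -4.04079035e-01, -3.12878716e+01,
       -6.39387709e-02,  4.04033612e-02,  9.90178205e-05]), 'tool_pos': array([ 6.49604952e-01, -7.09705004e-05,  2.32714603e-01]), 'tool_rot': array([-1.79916349e+02,  5.22477500e-03,  8.99979197e+01]), 'force': array([ 0.37354461, -0.30548294, -0.47874108]), 'wrist_torque': array([ 0.00548627,  0.00059242, -0.03488327]), 'grasp_force': 0.0, 'grip_width': 0.08692393684329892}
```

View images.

View pics/scene0.png

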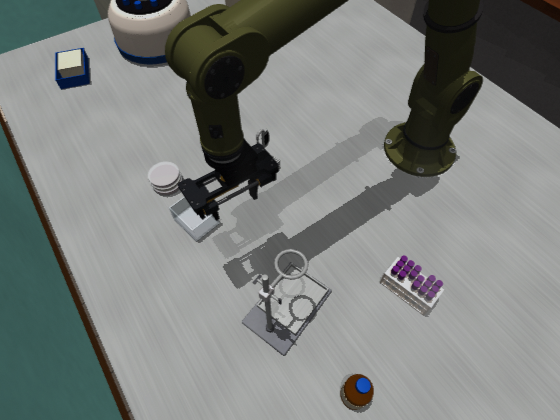

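View pics/side0.png

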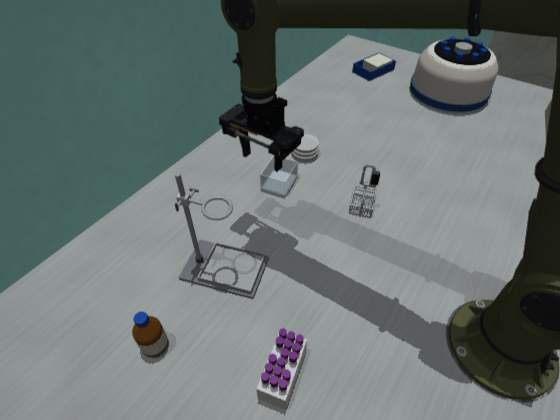

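The side view shows the rack at about (363,200) with its hook at (370,178), the stand's rod from (199,262) to (180,177), and its ring at (217,208). In the scene view the ring is at (291,264) and the rack's hook at (264,138), partly hidden by the gripper.

```bash
cat > h.py <<'E'
import numpy as np,cv2
from cell import env,viewer
def cam(n): return viewer.read_camera(n)
def ray(c,u,v):
    P=np.array(c["pose"]); d=P[:3,:3]@np.array([(u-c["cx"])/c["fx"],(v-c["cy"])/c["fy"],1]); return P[:3,3],d/np.linalg.norm(d)
def onz(c,u,v,z):
    o,d=ray(c,u,v); return o+d*(z-o[2])/d[2]
def tri(*rs):
    A=sum(np.eye(3)-np.outer(d,d) for o,d in rs); b=sum((np.eye(3)-np.outer(d,d))@o for o,d in rs); return np.linalg.solve(A,b)
def proj(c,p):
    P=np.array(c["pose"]); q=P[:3,:3].T@(np.array(p)-P[:3,3]); return np.array([c["fx"]*q[0]/q[2]+c["cx"],c["fy"]*q[1]/q[2]+c["cy"]])
def crop(c,u0,v0,w,h,k): return cv2.resize(c["img"][v0:v0+h,u0:u0+w,::-1],None,fx=k,fy=k,interpolation=cv2.INTER_CUBIC)
E
python3 - <<'E'
from h import *
s=cam("side"); w=cam("scene")
a=crop(s,335,155,65,70,6); b=crop(s,165,165,75,70,5); d=crop(w,215,115,75,70,5); e=crop(w,240,240,100,70,4)
W=np.zeros((600,800,3),np.uint8)
b=cv2.resize(b,(390,364));
def put(i,x,y,ww,hh): W[y:y+hh,x:x+ww]=cv2.resize(i,(ww,hh),interpolation=cv2.INTER_CUBIC)
put(crop(s,335,155,65,50,6),0,0,390,300);put(crop(s,165,165,80,60,5),400,0,400,300)
put(crop(w,215,115,78,60,5),0,300,390,300);put(crop(w,245,245,80,60,5),400,300,400,300)
cv2.imwrite("pics/c1.png",W)
E
```

```text
(no output)
```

View pics/c1.png

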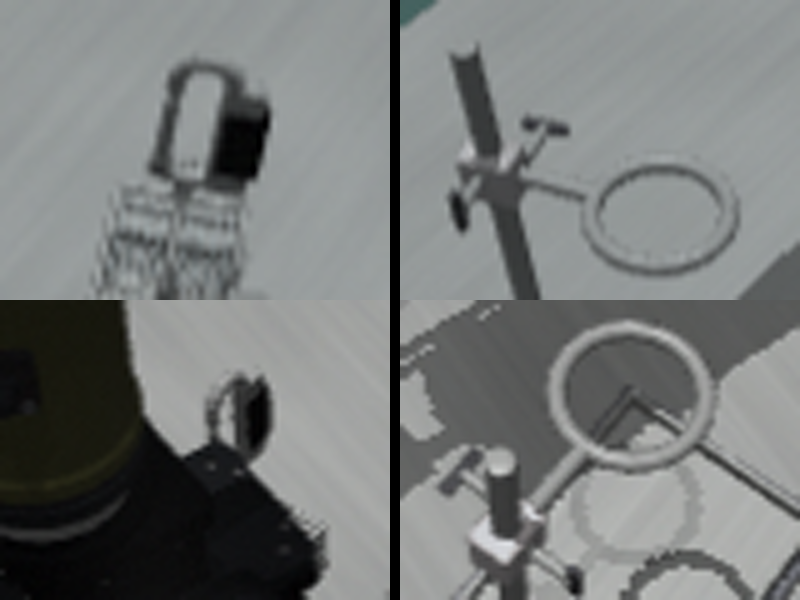

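View pics/wrist0.png

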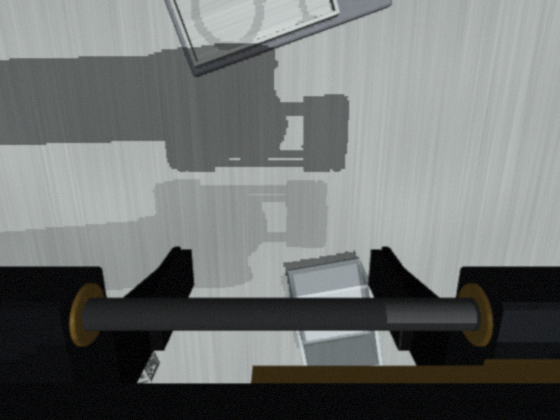

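The crop shows the black grip at side (375,178) and scene (266,138). The hook's gate lies to its left in the side view. The ring centre is at side (217,208) and scene (291,264), and the stem runs to the boss. The wrist view shows the tray's corner, the trough, and the rack at the lower left (150,370).

Run:
```python
from h import *
s=cam("side"); w=cam("scene"); np.set_printoptions(precision=4,suppress=True)
f=lambda u0,v0,k,x,y,ox=0,oy=0:(u0+(x-ox+.5)/k-.5, v0+(y-oy+.5)/k-.5)
S=lambda x,y:ray(s,*f(165,165,5,x,y,400,0)); C=lambda x,y:ray(w,*f(245,245,5,x,y,400,300))
print("ring", tri(S(660,214),C(631,395)))
print("rodtop",onz(s,*f(165,165,5,463,50,400,0),.31),onz(w,*f(245,245,5,502,460,400,300),.31))
# black grip
def mask(c,x0,y0,x1,y1,t=40):
    g=c["img"].max(2).astype(int); m=np.zeros(g.shape,bool); m[y0:y1,x0:x1]=g[y0:y1,x0:x1]<t; v,u=np.nonzero(m);return u,v
u,v=mask(s,360,165,390,190); print("side",u.mean(),v.mean(),u.min(),u.max(),v.min(),v.max()); us,vs=u.mean(),v.mean()
print(onz(s,us,vs,.112))
ux,vx=f(215,115,5,257,417,0,300); print("scene grip",ux,vx, onz(w,ux,vx,.112), tri(ray(s,us,vs),ray(w,ux,vx)))
# hook arcs side: top centre, gate foot
F=lambda x,y:f(335,155,6,x,y)
print("hook gate mid (z.110)",onz(s,*F(163,135),.110)); print("gate foot",onz(s,*F(158,172),.09),"nose side z.141",onz(s,*F(173,88),.141),"back",onz(s,*F(228,88),.141))
```

```text
ring [0.6303 0.1893 0.2345]
rodtop [0.7037 0.2142 0.31  ] [0.7029 0.2131 0.31  ]
side 374.64473684210526 178.97368421052633 370 379 174 184
[ 0.4314 -0.2203  0.112 ]
scene grip 266.0 138.0 [ 0.4292 -0.2197  0.112 ] [ 0.4305 -0.2175  0.1146]
hook gate mid (z.110) [ 0.4649 -0.2092  0.11  ]
gate foot [ 0.4627 -0.2063  0.09  ] nose side z.141 [ 0.4638 -0.2069  0.141 ] back [ 0.4434 -0.2211  0.141 ]
```

Emit:
{"fn": "step_arm", "kwargs": {"delta_pos": [[-1,-1,-0.3],[-1,-1,-0.3],[-1,-1,-0.3],[-1,-1,-0.3],[-1,-1,-0.3],[-1,-1,-0.3],[-1,-1,-0.3],[-1,-1,-0.3],[-1,-1,-0.3]], "rot": [[0,0,0.756],[0,0,0.756],[0,0,0.756],[0,0,0.756],[0,0,0.756],[0,0,0.756],[0,0,0.756],[0,0,0.756],[0,0,0.756]], "gripper": [[1],[1],[1],[1],[1],[1],[1],[1],[1]]}}

```text
$.gripper[0]: bad value
```

Run:
```python
from h import *
s=cam("side"); w=cam("scene"); r=cam("wrist")
o=env.get_obs(); print(o["tool_pos"],o["tool_rot"],o["qpos"],o["force"])
np.set_printoptions(precision=4,suppress=True);print(np.round(r["pose"],4).tolist())
W=np.zeros((600,800,3),np.uint8)
def put(i,x,y): W[y:y+i.shape[0],x:x+i.shape[1]]=i
put(crop(s,335,155,65,50,6),0,0);put(crop(w,225,110,65,50,6),0,300)
put(cv2.resize(r["img"][:,:,::-1],(400,300),interpolation=cv2.INTER_AREA),400,0); put(crop(r,240,250,80,60,5)[:300,:400],400,300)
cv2.imwrite("pics/c2.png",W); cv2.imwrite("pics/w2.png",r["img"][:,:,::-1])
```

```text
[ 6.50001788e-01 -7.51457500e-05  2.33541787e-01] [1.79999340e+02 4.83174864e-03 8.99982541e+01] [ 0.8083671  18.39382592 -4.01298773 83.11014303  1.29605321 78.54055275
 -3.25948832] [-0.4351444  -0.02524951 -0.46948654]
[[1.0, -0.0001, -0.0008, 0.6504], [-0.0004, -0.9559, -0.2935, 0.0815], [-0.0007, 0.2935, -0.9559, 0.3844], [0.0, 0.0, 0.0, 1.0]]
```

View pics/c2.png

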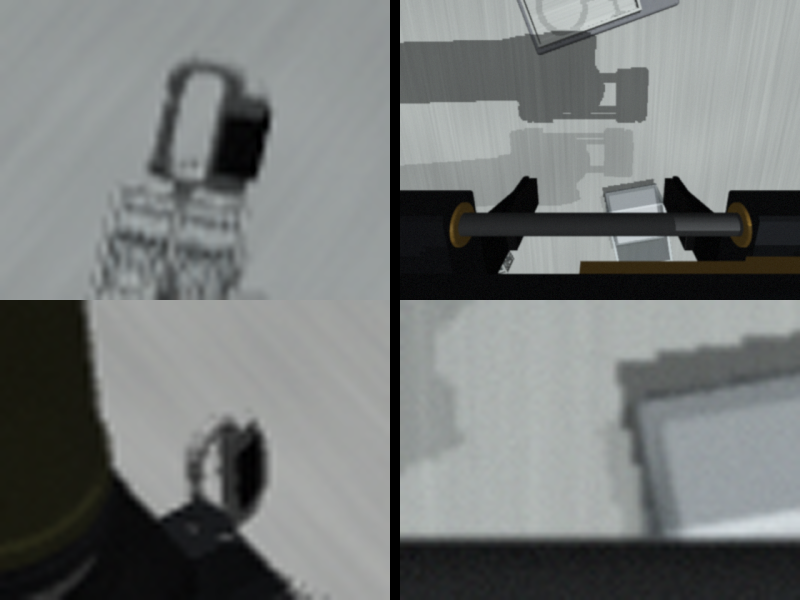

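The picture shows the move was refused, so nothing has changed: the grip is still at side (375,178). The gripper entries have to be plain numbers.

Emit:
{"fn": "step_arm", "kwargs": {"delta_pos": [[-1,-1,-0.3],[-1,-1,-0.3],[-1,-1,-0.3],[-1,-1,-0.3],[-1,-1,-0.3],[-1,-1,-0.3],[-1,-1,-0.3],[-1,-1,-0.3],[-1,-1,-0.3]], "rot": [[0,0,0.756],[0,0,0.756],[0,0,0.756],[0,0,0.756],[0,0,0.756],[0,0,0.756],[0,0,0.756],[0,0,0.756],[0,0,0.756]], "gripper": [1,1,1,1,1,1,1,1,1]}}

```text
time_s: 1.62
tool_pos: [0.4503, -0.1995, 0.2933]
tool_rot: [-180.0, 0.0, 25.2]
force: [-0.2, -0.8, -0.7]
grip_width: 0.0869
grasp_force: 0.0
```

Run:
```python
from h import *
r=cam("wrist"); print(np.round(r["pose"],4).tolist())
for p in [(.4305,-.2175,.114),(.45,-.211,0)]: print(proj(r,p))
cv2.imwrite("pics/w3.png",r["img"][:,:,::-1])
```

```text
[[0.4254, -0.8647, -0.2672, 0.5241], [-0.905, -0.4068, -0.1245, -0.1645], [-0.001, 0.2948, -0.9556, 0.4442], [0.0, 0.0, 0.0, 1.0]]
[289.61029486 211.99659568]
[289.62343206 168.029366  ]
```

View pics/w3.png

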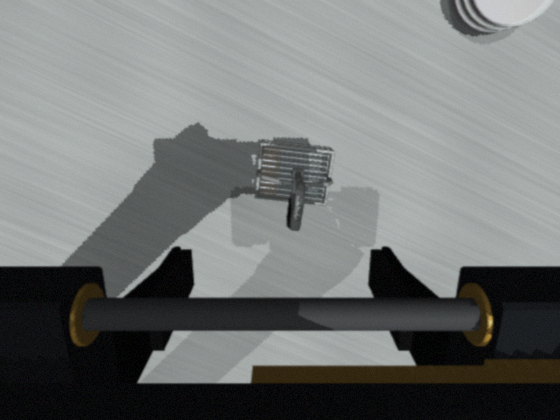

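The basket is at about (260-333, 140-203), turned some 7° from the image axes. The hook is seen edge-on from (299,178) to (294,228). I'll zoom in for the yaw.

Run:
```python
import cv2
i=cv2.imread("pics/w3.png")[130:240,235:355]
cv2.imwrite("pics/w3c.png",cv2.resize(i,None,fx=5,fy=5,interpolation=cv2.INTER_CUBIC))
```

```text
(no output)
```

View pics/w3c.png

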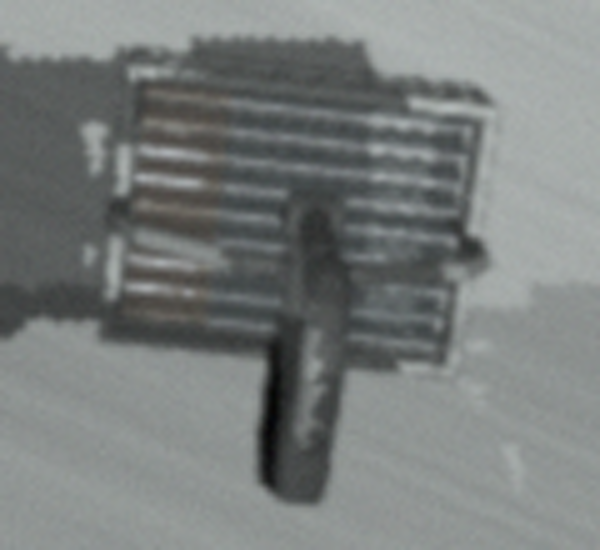

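The zoom shows the rim corners at crop (132,72), (490,103), (452,372) and (103,335). The bail's feet are at (115,212) and (472,255), and the black grip is on the hook's back, running down to (265,490).

Run:
```python
from h import *
np.set_printoptions(precision=4,suppress=True)
r=cam("wrist")
f=lambda x,y:(235+(x+.5)/5-.5,130+(y+.5)/5-.5)
c=[onz(r,*f(*p),.034) for p in [(132,72),(490,103),(452,372),(103,335)]]
for p in c: print(p)
m=sum(c)/4; print("centre",m)
b=[onz(r,*f(*p),.034) for p in [(115,212),(472,255)]]
# y-axis: right->left ; x-axis: bottom->top
y=np.array([c[0]-c[1],c[3]-c[2],b[0]-b[1]]); x=np.array([c[0]-c[3],c[1]-c[2]])
print("yaw y",np.degrees(np.arctan2(y[:,1],y[:,0]))-90,"len",np.linalg.norm(y,axis=1)); print("yaw x",np.degrees(np.arctan2(x[:,1],x[:,0])),np.linalg.norm(x,axis=1))
for yw in (17,20,23):
  a=np.radians(yw);X=np.array([np.cos(a),np.sin(a),0]);M=(m+sum(b)/2)/2
  print(yw,"grip",M-.0205*X)
```

```text
[ 0.4667 -0.1666  0.034 ]
[ 0.4947 -0.2427  0.034 ]
[ 0.4345 -0.264   0.034 ]
[ 0.4077 -0.1856  0.034 ]
centre [ 0.4509 -0.2147  0.034 ]
yaw y [20.2278 18.8684 18.1598] len [0.0812 0.0829 0.0832]
yaw x [17.9018 19.4752] [0.0619 0.0638]
17 grip [ 0.4302 -0.2212  0.034 ]
20 grip [ 0.4306 -0.2222  0.034 ]
23 grip [ 0.431  -0.2232  0.034 ]
```

Emit:
{"fn": "step_arm", "kwargs": {"delta_pos": [[-0.137,0.054,0.25],[-0.137,0.054,0.5],[-0.137,0.054,0.5],[-0.137,0.054,0.65],[-0.137,0.054,0.75],[-0.137,0.054,0.85],[-0.137,0.054,0.935],[-0.137,0.054,0.935],[-0.137,0.054,0.935]], "rot": [[0,0,0.072],[0,0,0.072],[0,0,0.072],[0,0,0.072],[0,0,0.072],[0,0,0.072],[0,0,0.072],[0,0,0.072],[0,0,0.072]], "gripper": [1,1,1,1,1,1,1,1,1]}}

```text
time_s: 2.85
tool_pos: [0.4307, -0.2216, 0.1077]
tool_rot: [179.9, -0.1, 18.9]
force: [-0.4, -0.4, -0.6]
grip_width: 0.0869
grasp_force: 0.0
```

Emit:
{"fn": "step_arm", "kwargs": {"delta_pos": [[0,0,0],[0,0,0],[0,0,0],[0,0,0],[0,0,0],[0,0,0],[0,0,0],[0,0,0]], "rot": [[0,0,0],[0,0,0],[0,0,0],[0,0,0],[0,0,0],[0,0,0],[0,0,0],[0,0,0]], "gripper": [0.3,0,-0.3,-0.5,-0.7,-0.85,-1,-1], "squeeze": 35}}

```text
time_s: 3.85
tool_pos: [0.4298, -0.2214, 0.1066]
tool_rot: [180.0, -0.0, 18.8]
force: [1.1, -1.5, -0.2]
grip_width: 0.0149
grasp_force: 0.0
```

Emit:
{"fn": "step_arm", "kwargs": {"delta_pos": [[0,0,0],[0,0,0],[0,0,0],[0,0,0],[0,0,-0.03],[0,0,-0.1],[0,0,-0.2],[0,0,-0.3],[0,0,-0.4],[0,0,-0.5],[0,0,-0.55],[0,0,-0.55],[0,0,-0.55]], "rot": [[0,0,0],[0,0,0],[0,0,0],[0,0,0],[0,0,0],[0,0,0],[0,0,0],[0,0,0],[0,0,0],[0,0,0],[0,0,0],[0,0,0],[0,0,0]], "gripper": [-1,-1,-1,-1,-1,-1,-1,-1,-1,-1,-1,-1,-1]}}

```text
time_s: 5.48
tool_pos: [0.4293, -0.2211, 0.2158]
tool_rot: [-179.9, 0.1, 18.8]
force: [-0.3, -0.4, -4.5]
grip_width: 0.0113
grasp_force: 35.0
```

Run:
```python
from h import *
np.set_printoptions(precision=4,suppress=True)
s=cam("side"); w=cam("scene"); r=cam("wrist")
f=lambda u0,v0,x,y,ox,oy:(u0+(x-ox+.5)/5-.5, v0+(y-oy+.5)/5-.5)
S=lambda x,y:ray(s,*f(165,165,x,y,400,0)); C=lambda x,y:ray(w,*f(245,245,x,y,400,300))
print("near",tri(S(730,231),C(681,337)),"far",tri(S(592,198),C(582,453)),"cen",tri(S(660,214),C(631,395)))
g=(.4293,-.2211,.114)
W=np.zeros((600,800,3),np.uint8)
def put(i,x,y): W[y:y+i.shape[0],x:x+i.shape[1]]=i
put(crop(s,320,110,80,60,5),0,0);put(crop(s,165,165,80,60,5),400,0)
put(cv2.resize(r["img"][:,:,::-1],(400,300),interpolation=cv2.INTER_AREA),0,300);put(crop(w,245,245,80,60,5),400,300)
cv2.imwrite("pics/c4.png",W)
```

```text
near [0.5991 0.1797 0.2345] far [0.6604 0.1993 0.2352] cen [0.6303 0.1893 0.2345]
```

View pics/c4.png

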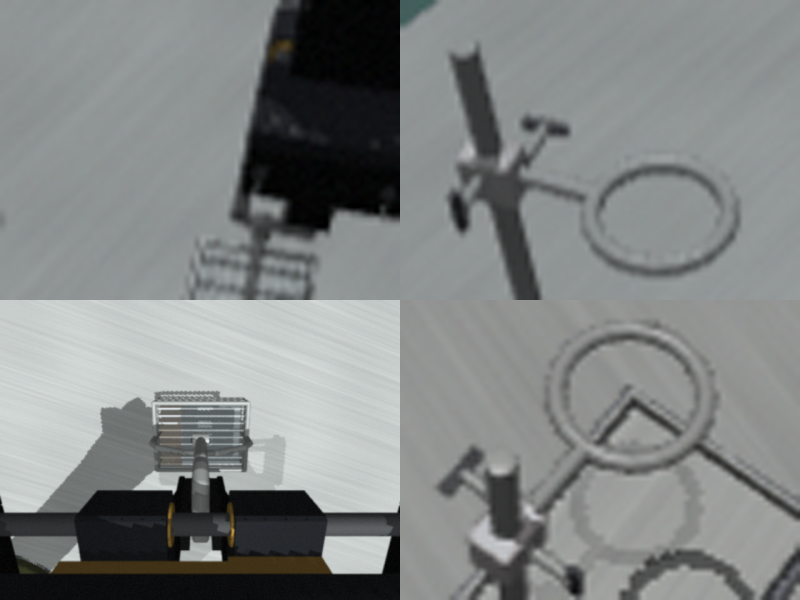

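The ring is about level: its near side is at (0.600, 0.180, 0.2345) and the far side at z 0.235. The wrist view shows the rack held upright between the closed fingers at (200,500). Now I'll carry it towards the stand.

Emit:
{"fn": "step_arm", "kwargs": {"delta_pos": [[0.03,-0.05,0],[0.1,-0.15,0],[0.19,-0.28,0],[0.28,-0.41,0],[0.36,-0.54,0],[0.45,-0.67,0],[0.52,-0.77,0],[0.545,-0.81,0],[0.545,-0.81,0]], "rot": [[0,0,0],[0,0,0],[0,0,0],[0,0,0],[0,0,0],[0,0,0],[0,0,0],[0,0,0],[0,0,0]], "gripper": [-1,-1,-1,-1,-1,-1,-1,-1,-1]}}

```text
time_s: 6.75
tool_pos: [0.4804, -0.0324, 0.2164]
tool_rot: [180.0, 0.0, 18.9]
force: [0.7, -0.7, -3.7]
grip_width: 0.0119
grasp_force: 35.0
```

Emit:
{"fn": "step_arm", "kwargs": {"delta_pos": [[0.03,-0.05,0],[0.1,-0.15,0],[0.19,-0.28,0],[0.28,-0.41,0],[0.36,-0.54,-0.005],[0.45,-0.67,-0.01],[0.52,-0.77,-0.01],[0.545,-0.81,-0.01],[0.545,-0.81,-0.01],[0.545,-0.81,-0.01]], "rot": [[0,0,0],[0,0,0],[0,0,0],[0,0,0],[0,0,0],[0,0,0],[0,0,0],[0,0,0],[0,0,0],[0,0,0]], "gripper": [-1,-1,-1,-1,-1,-1,-1,-1,-1,-1]}}

```text
time_s: 8.0
tool_pos: [0.5315, 0.1539, 0.2185]
tool_rot: [179.9, 0.0, 18.7]
force: [-0.1, -1.0, -4.4]
grip_width: 0.0114
grasp_force: 35.0
```

Run:
```python
from h import *
s=cam("side"); w=cam("scene"); r=cam("wrist"); o=env.get_obs(); print(o["tool_pos"],o["tool_rot"],o["force"],o["wrist_torque"],o["grasp_force"])
W=np.zeros((600,800,3),np.uint8)
def put(i,x,y): W[y:y+i.shape[0],x:x+i.shape[1]]=i
put(crop(s,175,165,80,60,5),0,0);put(crop(w,245,220,80,60,5),400,0)
put(crop(r,120,150,320,240,1.25),0,300); put(crop(r,200,160,160,120,2.5),400,300)
cv2.imwrite("pics/c5.png",W); cv2.imwrite("pics/w5.png",r["img"][:,:,::-1])
```

```text
[0.53151069 0.15445609 0.21865832] [ 1.79973152e+02 -2.09286767e-03  1.87393254e+01] [-0.0783525  -0.23695027 -3.99421697] [ 0.00261469  0.17107784 -0.00049705] 34.973599642835325
```

View pics/c5.png

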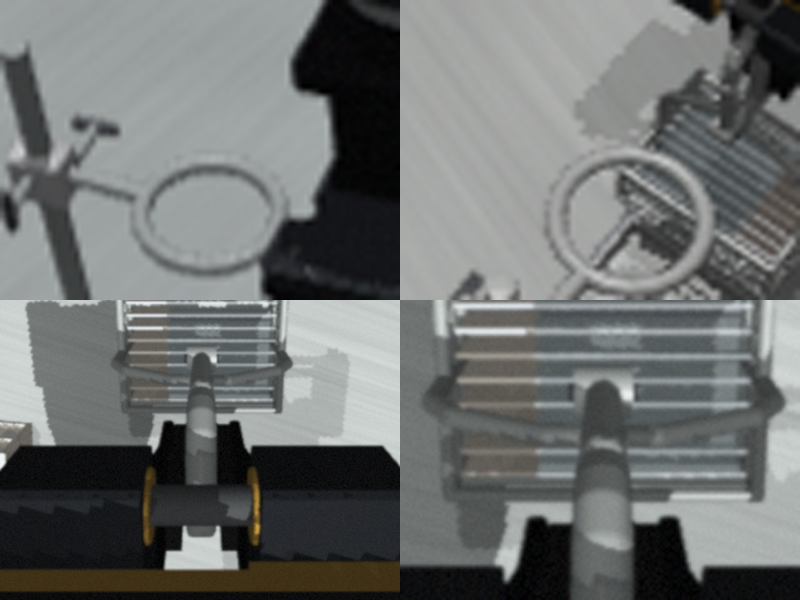

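The scene crop shows the hook lined up with the ring's near side from the upper right. In the wrist crop the hook is upright and central. I'll advance and feel for contact.

Emit:
{"fn": "step_arm", "kwargs": {"delta_pos": [[0.03,-0.01,0],[0.06,-0.01,0],[0.09,-0.01,0],[0.11,-0.01,0],[0.12,-0.01,0],[0.125,-0.01,0],[0.13,-0.01,0],[0.13,-0.01,0]], "rot": [[0,0,0],[0,0,0],[0,0,0],[0,0,0],[0,0,0],[0,0,0],[0,0,0],[0,0,0]], "gripper": [-1,-1,-1,-1,-1,-1,-1,-1]}}

```text
time_s: 9.15
tool_pos: [0.5554, 0.1659, 0.2186]
tool_rot: [180.0, -0.0, 18.8]
force: [0.9, 0.3, -4.2]
grip_width: 0.0118
grasp_force: 35.0
```

Emit:
{"fn": "step_arm", "kwargs": {"delta_pos": [[0.005,0,0],[0.01,0,0],[0.015,0,0],[0.02,0,0],[0.02,0,0]], "rot": [[0,0,0],[0,0,0],[0,0,0],[0,0,0],[0,0,0]], "gripper": [-1,-1,-1,-1,-1]}}

```text
time_s: 9.78
tool_pos: [0.5593, 0.1672, 0.2185]
tool_rot: [180.0, -0.0, 18.8]
force: [0.0, -0.0, -4.6]
grip_width: 0.0117
grasp_force: 35.0
```

Emit:
{"fn": "step_arm", "kwargs": {"delta_pos": [[0.005,0,0],[0.01,0,0],[0.015,0,0],[0.015,0,0]], "rot": [[0,0,0],[0,0,0],[0,0,0],[0,0,0]], "gripper": [-1,-1,-1,-1]}}

```text
time_s: 10.28
tool_pos: [0.5617, 0.1681, 0.2184]
tool_rot: [180.0, 0.1, 18.8]
force: [-1.7, -0.7, -3.4]
grip_width: 0.0116
grasp_force: 35.0
```

Emit:
{"fn": "step_arm", "kwargs": {"delta_pos": [[0.005,0,0],[0.01,0,0],[0.015,0,0],[0.015,0,0]], "rot": [[0,0,0],[0,0,0],[0,0,0],[0,0,0]], "gripper": [-1,-1,-1,-1]}}

```text
time_s: 10.78
tool_pos: [0.5643, 0.1689, 0.2182]
tool_rot: [180.0, 0.1, 18.8]
force: [-4.7, -1.7, -3.1]
grip_width: 0.0119
grasp_force: 35.0
```

Emit:
{"fn": "step_arm", "kwargs": {"delta_pos": [[0.005,0,0],[0.01,0,0],[0.015,0,0],[0.015,0,0]], "rot": [[0,0,0],[0,0,0],[0,0,0],[0,0,0]], "gripper": [-1,-1,-1,-1]}}

```text
time_s: 11.28
tool_pos: [0.5667, 0.1698, 0.2181]
tool_rot: [180.0, 0.2, 18.8]
force: [-6.6, -1.2, -2.7]
grip_width: 0.0116
grasp_force: 35.0
```

Emit:
{"fn": "step_arm", "kwargs": {"delta_pos": [[0.005,0,0],[0.01,0,0],[0.015,0,0],[0.015,0,0]], "rot": [[0,0,0],[0,0,0],[0,0,0],[0,0,0]], "gripper": [-1,-1,-1,-1]}}

```text
time_s: 11.78
tool_pos: [0.5691, 0.171, 0.2179]
tool_rot: [-180.0, 0.2, 18.9]
force: [-7.1, -2.4, -4.0]
grip_width: 0.0115
grasp_force: 35.0
```

Emit:
{"fn": "step_arm", "kwargs": {"delta_pos": [[0.005,0,0],[0.01,0,0],[0.015,0,0],[0.015,0,0]], "rot": [[0,0,0],[0,0,0],[0,0,0],[0,0,0]], "gripper": [-1,-1,-1,-1]}}

```text
time_s: 12.28
tool_pos: [0.5715, 0.1721, 0.2176]
tool_rot: [-180.0, 0.3, 18.9]
force: [-6.8, -0.7, -3.5]
grip_width: 0.0117
grasp_force: 35.0
```

Run:
```python
from h import *
s=cam("side"); w=cam("scene"); r=cam("wrist"); o=env.get_obs(); print(o["tool_pos"],o["force"],o["wrist_torque"])
W=np.zeros((600,800,3),np.uint8)
def put(i,x,y): W[y:y+i.shape[0],x:x+i.shape[1]]=i
put(crop(s,175,165,80,60,5),0,0);put(crop(w,255,205,80,60,5),400,0)
put(cv2.resize(r["img"][:,:,::-1],(400,300),interpolation=cv2.INTER_AREA),0,300); put(crop(r,200,130,160,120,2.5),400,300)
cv2.imwrite("pics/c6.png",W)
```

```text
[0.57141869 0.17211519 0.2175489 ] [-7.83018217 -1.2623912  -3.23701877] [-0.29545233  1.74271356  0.0326017 ]
```

View pics/c6.png

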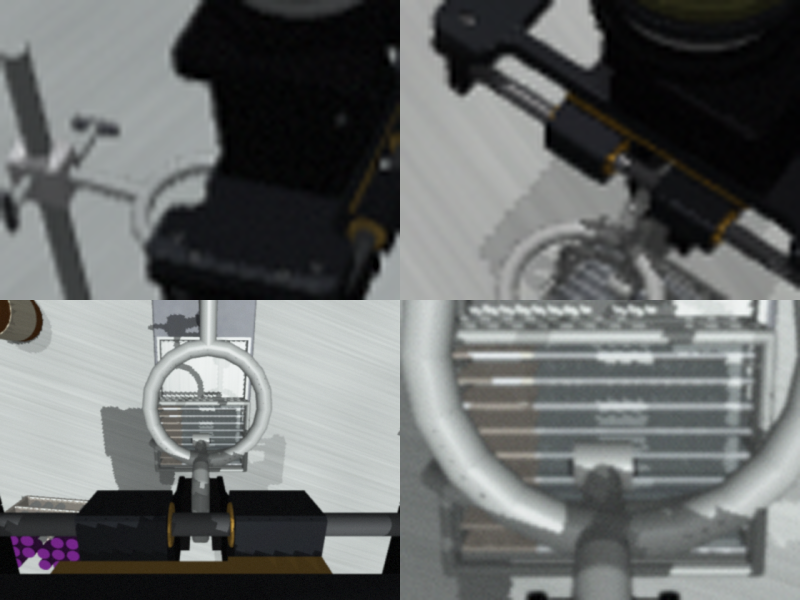

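The wrist view shows the ring centred on the hook, its near bar passing under the hook's nose at (600,515) in the zoomed crop, and the force is staying at about 8 N. The bar is therefore on the gate and not against the nose. I'll keep pressing.

Emit:
{"fn": "step_arm", "kwargs": {"delta_pos": [[0.005,0,0],[0.01,0,0],[0.015,0,0],[0.015,0,0]], "rot": [[0,0,0],[0,0,0],[0,0,0],[0,0,0]], "gripper": [-1,-1,-1,-1]}}

```text
time_s: 12.92
tool_pos: [0.5739, 0.1731, 0.2173]
tool_rot: [-180.0, 0.3, 18.9]
force: [-8.8, -1.9, -3.7]
grip_width: 0.0118
grasp_force: 35.0
```

Emit:
{"fn": "step_arm", "kwargs": {"delta_pos": [[0.005,0,0],[0.01,0,0],[0.01,0,0],[0.01,0,0]], "rot": [[0,0,0],[0,0,0],[0,0,0],[0,0,0]], "gripper": [-1,-1,-1,-1]}}

```text
time_s: 13.42
tool_pos: [0.5756, 0.1737, 0.2172]
tool_rot: [-179.9, 0.4, 18.9]
force: [-8.1, -1.8, -3.6]
grip_width: 0.0116
grasp_force: 35.0
```

Emit:
{"fn": "step_arm", "kwargs": {"delta_pos": [[0.005,0,0],[0.005,0,0],[0.005,0,0]], "rot": [[0,0,0],[0,0,0],[0,0,0]], "gripper": [-1,-1,-1]}}

```text
time_s: 13.8
tool_pos: [0.5764, 0.174, 0.217]
tool_rot: [-179.9, 0.4, 18.9]
force: [-8.2, -2.2, -5.3]
grip_width: 0.0117
grasp_force: 35.0
```

Emit:
{"fn": "step_arm", "kwargs": {"delta_pos": [[0.005,0,0],[0.005,0,0],[0.005,0,0]], "rot": [[0,0,0],[0,0,0],[0,0,0]], "gripper": [-1,-1,-1]}}

```text
time_s: 14.18
tool_pos: [0.5767, 0.1741, 0.2167]
tool_rot: [-179.9, 0.5, 18.9]
force: [-10.3, -1.9, -5.3]
grip_width: 0.0118
grasp_force: 35.0
```

The gate is at its stop: the last 1 mm commanded moved it only 0.3 mm, with 10.5 N. Now I'll lower it.

Emit:
{"fn": "step_arm", "kwargs": {"delta_pos": [[0,0,0.01],[0,0,0.015],[0,0,0.02],[0,0,0.025],[0,0,0.03],[0,0,0.03]], "rot": [[0,0,0],[0,0,0],[0,0,0],[0,0,0],[0,0,0],[0,0,0]], "gripper": [-1,-1,-1,-1,-1,-1]}}

```text
time_s: 14.92
tool_pos: [0.5782, 0.1744, 0.2112]
tool_rot: [-180.0, 0.3, 18.9]
force: [-6.9, -1.1, -5.1]
grip_width: 0.0117
grasp_force: 35.0
```

Emit:
{"fn": "step_arm", "kwargs": {"delta_pos": [[0,0,0.005],[0,0,0.01],[0,0,0.015],[0,0,0.02],[0,0,0.02]], "rot": [[0,0,0],[0,0,0],[0,0,0],[0,0,0],[0,0,0]], "gripper": [-1,-1,-1,-1,-1]}}

```text
time_s: 15.55
tool_pos: [0.579, 0.1742, 0.2069]
tool_rot: [-180.0, 0.2, 18.9]
force: [-3.4, -0.4, -9.4]
grip_width: 0.0119
grasp_force: 35.0
```

Emit:
{"fn": "step_arm", "kwargs": {"delta_pos": [[0,0,0.005],[0,0,0.01],[0,0,0.015],[0,0,0.02],[0,0,0.02]], "rot": [[0,0,0],[0,0,0],[0,0,0],[0,0,0],[0,0,0]], "gripper": [-1,-1,-1,-1,-1]}}

```text
time_s: 16.18
tool_pos: [0.5803, 0.1744, 0.2048]
tool_rot: [180.0, -0.0, 18.8]
force: [-0.7, 0.1, -3.5]
grip_width: 0.0115
grasp_force: 35.0
```

Emit:
{"fn": "step_arm", "kwargs": {"delta_pos": [[0,0,0.01],[0,0,0.02],[0,0,0.03],[0,0,0.035],[0,0,0.04],[0,0,0.04]], "rot": [[0,0,0],[0,0,0],[0,0,0],[0,0,0],[0,0,0],[0,0,0]], "gripper": [-1,-1,-1,-1,-1,-1]}}

```text
time_s: 16.92
tool_pos: [0.58, 0.1743, 0.1965]
tool_rot: [180.0, 0.0, 18.8]
force: [-0.3, -0.7, -3.9]
grip_width: 0.0119
grasp_force: 35.0
```

Emit:
{"fn": "step_arm", "kwargs": {"delta_pos": [[0,0,0.005],[0,0,0.01],[0,0,0.01],[0,0,0.01]], "rot": [[0,0,0],[0,0,0],[0,0,0],[0,0,0]], "gripper": [-1,-1,-1,-1]}}

```text
time_s: 17.42
tool_pos: [0.5801, 0.1743, 0.1946]
tool_rot: [180.0, -0.0, 18.8]
force: [0.3, 0.1, -3.4]
grip_width: 0.0118
grasp_force: 35.0
```

Emit:
{"fn": "step_arm", "kwargs": {"delta_pos": [[0,0,0.005],[0,0,0.01],[0,0,0.01],[0,0,0.01]], "rot": [[0,0,0],[0,0,0],[0,0,0],[0,0,0]], "gripper": [-1,-1,-1,-1]}}

```text
time_s: 17.92
tool_pos: [0.58, 0.1744, 0.1926]
tool_rot: [180.0, -0.0, 18.8]
force: [0.3, -0.5, -4.0]
grip_width: 0.0118
grasp_force: 35.0
```

Emit:
{"fn": "step_arm", "kwargs": {"delta_pos": [[0,0,0.005],[0,0,0.01],[0,0,0.01],[0,0,0.01]], "rot": [[0,0,0],[0,0,0],[0,0,0],[0,0,0]], "gripper": [-1,-1,-1,-1]}}

```text
time_s: 18.42
tool_pos: [0.58, 0.1743, 0.1906]
tool_rot: [180.0, -0.0, 18.8]
force: [0.1, -0.2, -2.9]
grip_width: 0.0118
grasp_force: 35.0
```

Emit:
{"fn": "step_arm", "kwargs": {"delta_pos": [[0,0,0.005],[0,0,0.005],[0,0,0.005]], "rot": [[0,0,0],[0,0,0],[0,0,0]], "gripper": [-1,-1,-1]}}

```text
time_s: 18.8
tool_pos: [0.5801, 0.1744, 0.1898]
tool_rot: [180.0, -0.0, 18.8]
force: [-0.4, 0.0, -2.2]
grip_width: 0.0119
grasp_force: 35.0
```

Emit:
{"fn": "step_arm", "kwargs": {"delta_pos": [[0,0,0.005],[0,0,0.005],[0,0,0.005]], "rot": [[0,0,0],[0,0,0],[0,0,0]], "gripper": [-1,-1,-1]}}

```text
time_s: 19.18
tool_pos: [0.5803, 0.1744, 0.189]
tool_rot: [180.0, -0.0, 18.8]
force: [-0.7, -0.1, -0.5]
grip_width: 0.0114
grasp_force: 35.0
```

Emit:
{"fn": "step_arm", "kwargs": {"delta_pos": [[0,0,0],[0,0,0],[0,0,0],[0,0,0],[0,0,0],[0,0,0],[0,0,0],[0,0,0]], "rot": [[0,0,0],[0,0,0],[0,0,0],[0,0,0],[0,0,0],[0,0,0],[0,0,0],[0,0,0]], "gripper": [-0.75,-0.65,-0.5,-0.4,-0.3,-0.2,-0.1,-0.1]}}

```text
time_s: 20.18
tool_pos: [0.5801, 0.1743, 0.1886]
tool_rot: [180.0, -0.0, 18.8]
force: [-0.3, -0.0, 0.3]
grip_width: 0.0384
grasp_force: 0.0
```

Run:
```python
from h import *
a=cam("wrist")["img"].astype(int); import time
for _ in range(5): b=cam("wrist")["img"].astype(int)
o=env.get_obs(); print(o["force"],o["grip_width"],"motion px",(abs(a-b).max(2)>40).sum())
r=cam("wrist"); s=cam("scene")
cv2.imwrite("pics/w7.png",r["img"][:,:,::-1])
# black grip pixels between the fingers vs expectation, wrist
for p in [(.5801,.1744,.195)]: print(proj(r,p))
g=r["img"].max(2); print([''.join('#' if g[v,u]<45 else '.' for u in range(235,345,2)) for v in range(200,260,60)])
```

```text
[0.22773851 0.43220893 0.16979455] 0.03928086935412312 motion px 6336
[281.64280311 285.50129363]
['.......................................................']
```

Emit:
{"fn": "step_arm", "kwargs": {"delta_pos": [[0,0,0],[0,0,0],[0,0,0],[0,0,0],[0,0,0],[0,0,0],[0,0,0],[0,0,0],[0,0,0],[0,0,0],[0,0,0],[0,0,0],[0,0,0],[0,0,0],[0,0,0],[0,0,0]], "rot": [[0,0,0],[0,0,0],[0,0,0],[0,0,0],[0,0,0],[0,0,0],[0,0,0],[0,0,0],[0,0,0],[0,0,0],[0,0,0],[0,0,0],[0,0,0],[0,0,0],[0,0,0],[0,0,0]], "gripper": [0.2,0.4,0.6,0.6,0.6,0.6,0.6,0.6,0.6,0.6,0.6,0.6,0.6,0.6,0.6,0.6]}}

```text
time_s: 22.58
tool_pos: [0.58, 0.1743, 0.1886]
tool_rot: [180.0, -0.0, 18.8]
force: [-1.1, 0.6, 0.8]
grip_width: 0.0698
grasp_force: 0.0
```

Emit:
{"fn": "step_arm", "kwargs": {"delta_pos": [[0,0,-0.02],[0,0,-0.05],[0,0,-0.1],[0,0,-0.15],[0,0,-0.2],[0,0,-0.27],[0,0,-0.36],[0,0,-0.45],[0,0,-0.55],[0,0,-0.65],[0,0,-0.75],[0,0,-0.75]], "rot": [[0,0,0],[0,0,0],[0,0,0],[0,0,0],[0,0,0],[0,0,0],[0,0,0],[0,0,0],[0,0,0],[0,0,0],[0,0,0],[0,0,0]], "gripper": [0.6,0.6,0.6,0.6,0.6,0.6,0.6,0.6,0.6,0.6,0.6,0.6]}}

```text
time_s: 24.08
tool_pos: [0.5808, 0.1747, 0.3412]
tool_rot: [180.0, -0.2, 18.8]
force: [-0.2, 0.1, -0.3]
grip_width: 0.0696
grasp_force: 0.0
```

Run:
```python
from h import *
for k in range(3):
    a=cam("side")["img"].astype(int)
    for _ in range(6): b=cam("side")["img"].astype(int)
    print("motion px",(abs(a-b).max(2)>40).sum())
s=cam("side");w=cam("scene")
np.set_printoptions(precision=4,suppress=True)
# black grip in both views
e=np.array([.580,.1738,.195]); R=[]
for c in (s,w):
    u0,v0=proj(c,e).astype(int); g=c["img"].max(2); m=np.zeros_like(g); y,x=v0-16,u0-16
    m[y:y+32,x:x+32]=(g[y:y+32,x:x+32]<35)
    n,l,st,ce=cv2.connectedComponentsWithStats(m); print((u0,v0),[(st[i].tolist(),ce[i].round(1)) for i in range(1,n) if st[i,4]>8])
    if n>1:
        i=1+np.argmax(st[1:,4]); R.append(ray(c,*ce[i]))
if len(R)==2: print("grip",tri(*R))
```

```text
motion px 992
motion px 36
motion px 0
(np.int64(240), np.int64(224)) [([235, 220, 10, 13, 106], array([239.5, 226.1]))]
(np.int64(305), np.int64(253)) [([305, 250, 6, 10, 29], array([307.7, 254.6]))]
grip [0.5787 0.1787 0.1976]
```

```bash
python3 -c "
from cell import env
print(env.sign_off())"
```

```text
the job is handed in; nothing more can be done
None
```

The job is handed in: the rack hangs still from the ring at the expected height and the gripper is clear. I inferred that the gate shut from the forces and the hanging height, because I had no picture views left to look at it.

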